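# Screw the loose lid down on the soda bottle

## Task

The blue lid is only resting on the mouth of the white soda bottle, with its lugs on top of the thread. Press it down lightly and turn it backward (anticlockwise seen from above) until you feel it drop off the thread start, then screw it forward (clockwise) until it is tight and squeezes the rubber ring about half flat. Do not force the thread, and leave the measuring cup, the knife and the scissors where they are.

Things in the scene. Friction and masses are not known exactly. Their poses are not given: they have to be found in the camera images.
- jar: White square bottle (92 mm, shoulder sloping from 119 up to 134 mm, neck 44 mm wide, rim 163 mm up) in a wooden cradle 124 mm square, 52 mm high, screwed to the bench by steel ears (to 111 mm either side along y). Fixed: it cannot turn. Origin: centre of the cradle's underside, on the bench; z up the neck; -x is the front, with the label. Lid and bottle pressing on each other with over 35 N in all harms the thread.
- jar_mouth (a point): Centre of the rim. Below it on the neck, hidden by the lid, a right-handed thread: 3 equal starts 120 degrees apart, 21 mm of travel a turn, ridges 3 mm thick or more, their starts 3 mm below the rim. Where round the neck they start differs from bottle to bottle and is not measured. A soft rubber ring on the rim stands 5.5 mm proud, gives 2.5 N per mm and goes hard after 5 mm.
- lid: Blue ribbed screw lid, loose, about 60 g, 64 mm in diameter, 26 mm tall. Origin: centre of its underside, z up. 3 lugs inside rest on level lands over the thread; underside then 159 mm above the bottle's origin. Turned back it stays level, drops to about 152.5 after 10 to 85 degrees, and some 10 degrees further jams or climbs again. Screwed forward it meets the ring at 149.5 and is tight at 146.5 (ring squeezed 3 mm), about 125 degrees after the drop; hard at 144.5.
- lid_pointer (a point): Tip of the white moulded pointer on top of the lid: 26 mm from its axis to the lid's -x side, level with the top face; a lug lies under it. At the start it points to the bottle's front (-x) within 6 degrees; backward turning moves it toward the bottle's -y side.
- measure: Stainless measuring cup, 76 mm across, 75 mm tall, loose; origin: centre of its underside. Leave alone.
- bark_knife: Bark knife lying flat, about 200 mm long and 20 mm high, pale wooden handle to -x, steel blade to +x, loose; origin under the ferrule. Leave alone.
- scissors: Scissors with black loop handles lying flat, about 170 mm long and 10 mm high, blades to +x, loose; origin under the pivot. Leave alone.
Things that resemble listed ones, but are neither listed nor needed, are in the scene too. Of the things shaped like the lid, the blue one is meant.

How it is judged:
By the outcome, as a careful person would: the job done as asked, in the order asked, and still so for the second after the job is handed in, with the robot touching nothing.
It also fails if it takes over 61 s, if anything falls off the work surface, if the arm or the gripper's body presses on something with over 40 N, if the wrist force passes 120 N, or if a joint passes its speed limit or range.

## Robot

A 7-joint arm with a two-finger parallel gripper is mounted at the origin on the work surface. World frame = base frame: x ahead of the robot, y to its left, z up, the work surface at z = 0. Lengths are in mm, angles in rad, forces in N, time in s.
With the tool pointing down it reaches from about 425 to 950 mm from the base axis. Payload 4.7 kg.
Tool frame: the origin (TCP) lies midway between the tips of the shut fingers; the grasp point (between the pads) lies 19 mm behind it (env.grip_point_offset is the distance from the TCP to the grasp point, in mm); z points along the fingers, y is the line along which they close (so a half turn about z gives the same grasp; the last joint's range is limited). The gripper opens to 87 mm and grips with 3 to 60 N. Pads are 19 mm wide; open, the fingers measure 117 mm over their backs; the gripper's body (75 mm by 190 mm) begins 51 mm behind the grasp point.
Start: joints at [1.291, 0.469, -0.049, 1.532, 0.024, 1.141, -0.082], TCP at [167.568, -653.889, 222.573] pointing down, gripper open.
Joint ranges: [-2.59, 2.59], [-0.33, 1.99], [-1.39, 1.29], [0.1, 2.45], [-1.04, 4.18], [0.21, 1.99], [-2.66, 2.66]. Speed limits (rad/s): [2.57, 2.57, 3.14, 3.14, 3.14, 3.14, 3.14].

## Interface

Orientations are given as a rotation vector (axis times angle).
In Python, from station import env, eyes, order gives the robot as it stands.
- The arm moves only by the shell command python3 -m handwheel 'ROWS' [FORCE]. ROWS is JSON, one flat list of numbers, 7 for each row, row after row: the opening in per cent of the stroke, from 0 (shut) to 100 (fully open), then the shift along the tool's x, y, z in mm, then the turn, a rotation vector about the tool's x, y, z in rad. In form: [hand, tx, ty, tz, wx, wy, wz, hand, tx, ty, tz, wx, wy, wz, ...]. A call has exactly 10 rows; each row shifts and turns the commanded pose from where the row before left it, along the tool's axes as they then stand; what a row does not reach is not made up. A row lasts 1/10 s, in which the tool goes at most 50 mm and 8.59 degrees, less where a joint would pass 70% of its speed; a pose out of reach is approached as far as the arm can. A call with a gripper value outside its range is refused whole. The fingers move at their own pace and stop on an object; FORCE is the grip in N (left out, the last holds). Time passes only in rows, so rows that do not move let the fingers close, or fill a call up. It gives the time, the measured TCP pose, the force, the opening and the grip force at its end, in the units of the state.
- env.read_state(): the state, without advancing time (a new reading comes with each control period).
- eyes.grab_frame(name): name is "side" or "top" or "wrist"; returns a dict with "image" (420x560x3 uint8, blue, green, red), "fx", "fy", "cx", "cy" (pixels), "eye" and "orientation" of the camera in the world; the wrist camera has in their place "T_tool_cam" (4x4, takes a point from camera to tool coordinates, whose origin is the TCP and whose axes are the flange's). Camera axes: x right, y up, looking along -z (the intrinsics and any distortion apply to the point x, -y, -z); pixel columns grow to the right and rows downward; lengths in mm; the calibration is good to about 2 mm. The wrist camera is an equidistant fisheye: a pixel r from the principal point sees the ray r / f radians off the axis. A picture is of the moment at which its call begins: read the wrist's pose just before it. There is no depth.
- order.job_done(): hands the job in; it is judged then, once.
The state is a dict: "clock": time; "joint_pos": joint angles; "qvel": joint speeds; "tau": joint torques, N m; "tool_pos": TCP position; "tcp_rot": TCP orientation; "contact_force": force on the tool from outside, world axes, zero at the start; "ft_torque": the same for the moment, N m; "width": opening from 0.0 (shut) to 1.0 (fully open); "gripper_force": force on a finger pad.
Only numpy, scipy, OpenCV 4.12 (cv2) and the standard library are available. Lean on these libraries where they do the work, as an engineer would, in place of code of your own. Each camera call takes 0.05 s, during which the arm holds its last target. There are 200 camera calls.

## Working session

There is one attempt and no reset: what is moved stays moved. The work goes in short steps, Python scripts to look and compute and a shell command to move; the robot and the scene stay as the last step left them, time stands still between calls to the robot, and variables do not carry over. Pictures are saved under pics/ and viewed, at most 10 in all, crops included, and the job is handed in when it is done.

```bash
ls; mkdir -p pics; python3 - <<'E'
from station import env, eyes, order
import cv2,numpy as np
s=env.read_state();print(s['clock'],s['tool_pos'],s['tcp_rot'],s['width'],s['contact_force'],env.grip_point_offset)
for n in('side','top'):
    f=eyes.grab_frame(n);cv2.imwrite(f'pics/{n}0.png',f['image']);print(n,{k:np.round(v,3).tolist() for k,v in f.items() if k!='image'})
a=np.hstack([cv2.imread('pics/side0.png'),cv2.imread('pics/top0.png')])
E
```

```text
pics
0.0 [ 167.34453272 -653.32621984  221.528349  ] [-3.11508948e+00 -3.92642824e-01  5.21144392e-04] 0.9993382135045329 [1.02633079 0.39948658 0.7534564 ] 18.700000000000003
side {'fx': 413.154, 'fy': 413.154, 'cx': 285.301, 'cy': 210.267, 'eye': [369.829, -569.574, 567.788], 'orientation': [0.963, -0.144, -0.304]}
top {'fx': 381.77, 'fy': 381.77, 'cx': 290.883, 'cy': 204.911, 'eye': [400.387, 63.736, 920.47], 'orientation': [0.134, -0.14, -1.558]}
```

View pics/side0.png

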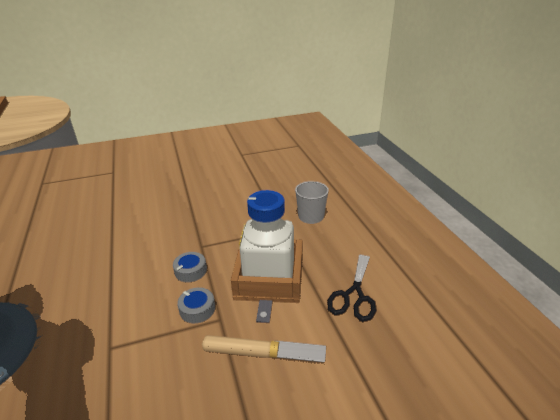

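View pics/top0.png

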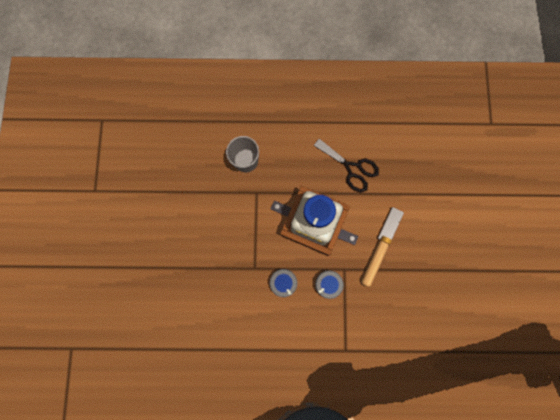

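Candidates for the blue lid are the lid on the bottle (side 266,206; top 320,210) and two grey caps with blue tops on the bench (side 190,266 and 197,304; top 283,282 and 329,284). I choose the one on the bottle. In the top view its pointer is near (316,220) and the cradle ears are near (278,207) and (350,238).

```bash
cat > h.py <<'E'
import cv2,numpy as np
from scipy.spatial.transform import Rotation as R
from station import env,eyes,order
def ray(f,u,v):
    d=np.array([(u-f['cx'])/f['fx'],-(v-f['cy'])/f['fy'],-1.])
    return np.array(f['eye'],float),R.from_rotvec(f['orientation']).apply(d/np.linalg.norm(d))
def wray(f,s,u,v):
    x,y=u-f['cx'],v-f['cy'];r=np.hypot(x,y);t=r/f['fx']
    d=np.array([np.sin(t)*x/r,-np.sin(t)*y/r,-np.cos(t)]) if r else np.array([0,0,-1.])
    T=np.array(f['T_tool_cam']);Q=R.from_rotvec(s['tcp_rot'])
    return np.array(s['tool_pos'])+Q.apply(T[:3,3]),Q.apply(T[:3,:3]@d)
def plane(o,d,z): return o+d*(z-o[2])/d[2]
def tri(rs):
    A=sum(np.eye(3)-np.outer(d,d) for o,d in rs);b=sum((np.eye(3)-np.outer(d,d))@o for o,d in rs)
    p=np.linalg.solve(A,b);return p,[np.linalg.norm(np.cross(p-o,d)) for o,d in rs]
def blue(img):
    h=cv2.cvtColor(img,cv2.COLOR_BGR2HSV);m=cv2.inRange(h,(105,150,40),(130,255,255))
    c=[k for k in cv2.findContours(m,cv2.RETR_EXTERNAL,cv2.CHAIN_APPROX_NONE)[0] if cv2.contourArea(k)>60]
    return sorted(c,key=cv2.contourArea)[::-1]
E
python3 - <<'E'
from h import *
F={n:eyes.grab_frame(n) for n in('side','top')}
rs=[]
for n,f in F.items():
    c=blue(f['image'])
    for k in c: print(n,cv2.contourArea(k),cv2.boundingRect(k))
    k=c[0].reshape(-1,2).astype(np.float32);(x,y),r=cv2.minEnclosingCircle(k)
    bb=cv2.boundingRect(c[0]); 
    rs.append(ray(f,bb[0]+(bb[2]-1)/2,bb[1]+(bb[3]-1)/2))
print('centre of lid body',tri(rs))
t=F['top']
a=plane(*ray(t,278,207),5);b=plane(*ray(t,350,238),5);print('ears',a,b,(a+b)/2,np.linalg.norm(a-b))
d=b-a;print('yaw of y axis line',np.degrees(np.arctan2(d[1],d[0])))
im=t['image'][150:300,240:390];cv2.imwrite('pics/crop.png',np.hstack([cv2.resize(im,None,fx=3,fy=3,interpolation=cv2.INTER_CUBIC)[:,:400],cv2.resize(F['side']['image'][180:330,200:330],None,fx=3,fy=3)]))
E
```

```text
side 872.5 (248, 191, 36, 31)
side 264.5 (184, 291, 23, 17)
side 179.0 (178, 255, 21, 13)
top 665.0 (304, 196, 31, 31)
top 178.0 (275, 275, 17, 16)
top 163.5 (322, 276, 16, 17)
centre of lid body (array([520.63417628,   5.16091808, 170.43609544]), [np.float64(0.3594107617564771), np.float64(0.3594107617563291)])
ears [556.60961317  91.88178513   5.        ] [482.59765898 -81.91743002   5.        ] [519.60363608   4.98217756   5.        ] 188.90192309131956
yaw of y axis line -113.06660669210994
```

View pics/crop.png

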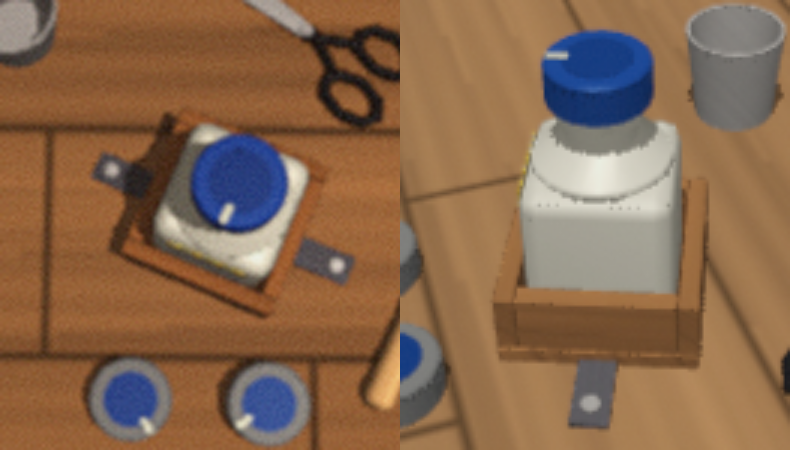

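The crop confirms it: ribbed blue lid on the white bottle, with its pointer at about 157° in the world, matching the label side. Jar at (520.5, 5), yaw about -23°, and the lid's height checks. I'm swinging the arm along an arc to a point above it.

```bash
python3 -m handwheel '[100,39,-7.7,0,0,0,-0.0665, 100,39,-7.7,0,0,0,-0.0665, 100,39,-7.7,0,0,0,-0.0665, 100,39,-7.7,0,0,0,-0.0665, 100,39,-7.7,0,0,0,-0.0665, 100,39,-7.7,0,0,0,-0.0665, 100,39,-7.7,0,0,0,-0.0665, 100,39,-7.7,0,0,0,-0.0665, 100,39,-7.7,0,0,0,-0.0665, 100,39,-7.7,0,0,0,-0.0665]' 25
```

```text
clock: 1.2
tool_pos: [455.4, -387.9, 222.4]
tcp_rot: [2.816, 1.393, 0.0]
contact_force: [0.8, 0.4, 0.6]
width: 1.002
gripper_force: 0.0
```

```bash
python3 -m handwheel '[100,40,-7.7,0,0,0,-0.0665, 100,40,-7.7,0,0,0,-0.0665, 100,40,-7.7,0,0,0,-0.0665, 100,40,-7.7,0,0,0,-0.0665, 100,40,-7.7,0,0,0,-0.0665, 100,40,-7.7,0,0,0,-0.0665, 100,40,-7.7,0,0,0,-0.0665, 100,39,-7.7,0,0,0,-0.0665, 100,38,-7.7,0,0,0,-0.0665, 100,0,0,0,0,0,-0.0665]'
python3 - <<'E'
from h import *
s=env.read_state();f=eyes.grab_frame('wrist')
print(s['tool_pos'],s['tcp_rot'],s['joint_pos'],{k:np.round(v,3).tolist() for k,v in f.items() if k!='image'})
for k in blue(f['image'])[:4]: print(cv2.contourArea(k),cv2.boundingRect(k))
cv2.imwrite('pics/w1.png',f['image'])
E
```

```text
clock: 2.2
tool_pos: [524.8, -31.1, 223.1]
tcp_rot: [-2.195, -2.246, -0.004]
contact_force: [-0.7, -0.1, 0.1]
width: 1.0
gripper_force: 0.0
[524.81460789 -31.12502185 223.07017205] [-2.19495202 -2.24563053 -0.00356605] [ 0.4771165   0.28070965 -0.59796701  1.85901155  0.17736377  1.05461848
 -0.16769676] {'fx': 325.192, 'fy': 325.192, 'cx': 277.994, 'cy': 209.013, 'T_tool_cam': [[0.0, 0.959, 0.284, 77.17], [1.0, -0.0, 0.0, 0.358], [0.001, 0.284, -0.959, -161.86], [0.0, 0.0, 0.0, 1.0]]}
6516.0 (226, 132, 98, 92)
773.0 (136, 75, 32, 34)
228.0 (138, 167, 23, 32)
```

View pics/w1.png

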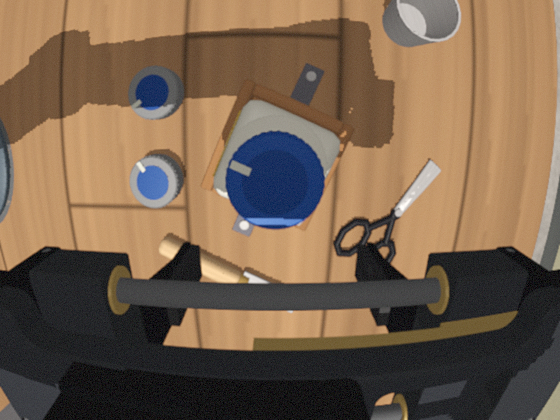

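The wrist view shows the lid's top centre at about (275,178), with the pointer from (251,171) to its tip at about (231,165). The fingers sit at the bottom, with the bottle between them and nothing in the way.

```bash
python3 - <<'E'
from h import *
s=env.read_state();f=eyes.grab_frame('wrist')
k=blue(f['image'])[0].reshape(-1,2)
P=np.array([plane(*wray(f,s,u,v),185) for u,v in k])
far=P[P[:,1]<np.median(P[:,1])]  # edge away from the camera: true top rim
far=far if np.abs(far[:,1]-P[:,1].min())[0]>=0 else far
A=np.c_[2*P[:,:2],np.ones(len(P))]
def fit(Q):
    x=np.linalg.lstsq(np.c_[2*Q[:,:2],np.ones(len(Q))],(Q[:,:2]**2).sum(1),rcond=None)[0];return x[:2],np.sqrt(x[2]+x[:2]@x[:2])
top=P[k[:,1]<200]; c,r=fit(top); print('top fit',c,r)
t=eyes.grab_frame('top');o=blue(t['image'])
# height check: centre ray from wrist vs overhead
uv=np.array([275.,177.]); 
print('tri',tri([wray(f,s,*uv),ray(t,319.5,211)]))
p=plane(*wray(f,s,231,165),185);q=plane(*wray(f,s,251,171),185)
for a in(p,q): print(a,np.linalg.norm(a[:2]-c),np.degrees(np.arctan2(*(a[:2]-c)[::-1])))
Q=R.from_rotvec(s['tcp_rot']);print(Q.as_matrix().round(3));d=np.array([*c,155])-s['tool_pos'];print('tool delta',Q.inv().apply(d))
E
```

```text
top fit [523.38496724   5.99453682] 28.627516612359795
tri (array([521.75951397,   2.91176463, 171.11340367]), [np.float64(1.504378735803337), np.float64(1.504378735803429)])
[495.07173322  11.49125808 185.        ] 28.8418647958059 169.01328747198752
[507.63603969   7.83385891 185.        ] 15.85597126483869 173.33858607453834
[[-0.021  1.     0.   ]
 [ 1.     0.021  0.001]
 [ 0.001  0.    -1.   ]]
tool delta [40.58221091 -0.85373084 67.81768758]
```

```bash
python3 -m handwheel '[100,18,-1.5,0,0,0,0, 100,18,-1.5,0,0,0,0, 100,0.5,0,0,0,0,0, 100,0,0,4,0,0,0, 100,0,0,4,0,0,0, 100,0,0,4,0,0,0, 100,0,0,4,0,0,0, 100,0,0,4,0,0,0, 100,0,0,0,0,0,0, 100,0,0,0,0,0,0]' 
python3 - <<'E'
from h import *
s=env.read_state();f=eyes.grab_frame('wrist')
k=blue(f['image'])[0].reshape(-1,2)
print(s['tool_pos'],cv2.boundingRect(k))
P=np.array([plane(*wray(f,s,u,v),185) for u,v in k])
def fit(Q):
    x=np.linalg.lstsq(np.c_[2*Q[:,:2],np.ones(len(Q))],(Q[:,:2]**2).sum(1),rcond=None)[0];return x[:2],np.sqrt(x[2]+x[:2]@x[:2])
b=cv2.boundingRect(k);print(fit(P),fit(P[k[:,1]<b[1]+b[3]*.55]),fit(P[k[:,1]<b[1]+b[3]*.8]))
cv2.imwrite('pics/w2.png',f['image'])
E
```

```text
clock: 3.35
tool_pos: [522.0, -1.7, 202.5]
tcp_rot: [-2.21, -2.232, 0.0]
contact_force: [0.3, 0.4, 0.3]
width: 1.001
gripper_force: 0.0
[522.03949433  -1.69118298 202.47079419] (227, 179, 103, 104)
(array([523.73806683,   9.2570971 ]), np.float64(28.205893112396243)) (array([523.15237669,  13.98093892]), np.float64(25.955476605238083)) (array([522.95800515,  12.22744954]), np.float64(27.070847401581435))
```

View pics/w2.png

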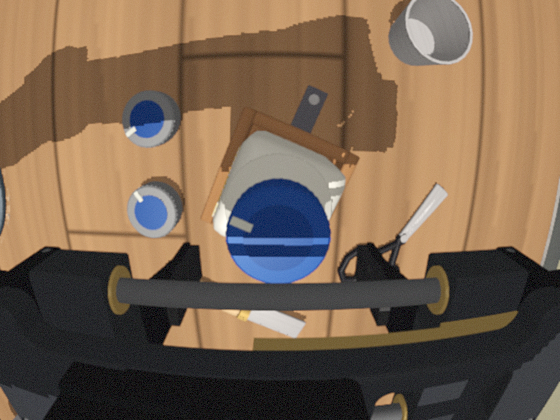

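Lid centre at about (278,231), pointer at (240,224), fingers evenly either side. The wall facing the camera is the upper part of the blob, so I should fit the lower half.

```bash
python3 - <<'E'
from h import *
s=env.read_state();f=eyes.grab_frame('wrist')
k=blue(f['image'])[0].reshape(-1,2);print(s['tool_pos'])
Q=R.from_rotvec(s['tcp_rot'])
for z in(185,183.5):
  P=np.array([plane(*wray(f,s,u,v),z) for u,v in k])
  for v0 in(225,240,250):
    q=P[(k[:,1]>v0)];x=np.linalg.lstsq(np.c_[2*q[:,:2],np.ones(len(q))],(q[:,:2]**2).sum(1),rcond=None)[0];print(z,v0,x[:2],np.sqrt(x[2]+x[:2]@x[:2]))
  print('extreme',P[:,:2].min(0),P[:,:2].max(0))
E
```

```text
[522.15016505  -1.65724759 202.62387795]
185 225 [523.04854002   3.88509572] 24.867592810939296
185 240 [522.75601329  -1.04782003] 21.445273035733813
185 250 [522.57530569  -7.3859917 ] 17.443623388077043
extreme [491.78611102 -25.36998964] [552.63764279  39.44759646]
183.5 225 [523.05977964   3.2863455 ] 25.075425401309083
183.5 240 [522.7648081   -1.68779743] 21.62450335691671
183.5 250 [522.58259023  -8.0789408 ] 17.589409651404917
extreme [491.53607277 -26.21324122] [552.89617534  39.14606224]
```

Lid centre is about (522.2, 5.5), agreeing with the two-camera fix. Now correct by +7 in tool x, then descend.

```bash
python3 -m handwheel '[100,3.5,0,0,0,0,0, 100,3.5,0,0,0,0,0, 100,0,0,0,0,0,0, 100,0,0,9,0,0,0, 100,0,0,9,0,0,0, 100,0,0,9,0,0,0, 100,0,0,9,0,0,0, 100,0,0,7,0,0,0, 100,0,0,4,0,0,0, 100,0,0,0,0,0,0]'
```

```text
clock: 4.45
tool_pos: [521.6, 5.3, 154.8]
tcp_rot: [-2.21, -2.232, 0.001]
contact_force: [0.4, 0.1, -0.3]
width: 1.003
gripper_force: 0.0
```

Close on the lid with 25 N, turning nothing yet.

```bash
python3 -m handwheel '[60,0,0,0,0,0,0, 60,0,0,0,0,0,0, 60,0,0,0,0,0,0, 60,0,0,0,0,0,0, 60,0,0,0,0,0,0, 60,0,0,0,0,0,0, 60,0,0,0,0,0,0, 60,0,0,0,0,0,0, 60,0,0,0,0,0,0, 60,0,0,0,0,0,0]' 25
```

```text
clock: 5.45
tool_pos: [522.2, 5.3, 155.7]
tcp_rot: [2.21, 2.232, 0.0]
contact_force: [0.5, -0.2, 2.1]
width: 0.736
gripper_force: 25.0
```

Opening 64 mm, so the lid is held. Now press lightly to gauge the stiffness, starting the backward turn.

```bash
python3 -m handwheel '[60,0,0,0.5,0,0,0, 60,0,0,0.5,0,0,0, 60,0,0,0.5,0,0,0, 60,0,0,0,0,0,0, 60,0,0,0,0,0,0, 60,0,0,0,0,0,0, 60,0,0,0,0,0,0, 60,0,0,0,0,0,0, 60,0,0,0,0,0,0, 60,0,0,0,0,0,0]' 25
```

```text
clock: 6.45
tool_pos: [522.2, 5.4, 155.4]
tcp_rot: [2.21, 2.232, -0.0]
contact_force: [-3.9, -1.1, 11.5]
width: 0.734
gripper_force: 25.0
```

About 6 N/mm; 11 N of press is light. Turn back 8° per call, watching the force and height.

```bash
python3 -m handwheel '[60,0,0,0,0,0,-0.02, 60,0,0,0,0,0,-0.02, 60,0,0,0,0,0,-0.02, 60,0,0,0,0,0,-0.02, 60,0,0,0,0,0,-0.02, 60,0,0,0,0,0,-0.02, 60,0,0,0,0,0,-0.02, 60,0,0,0,0,0,0, 60,0,0,0,0,0,0, 60,0,0,0,0,0,0]' 25; python3 -c "
from h import *;s=env.read_state();print(s['tool_pos'],s['contact_force'],s['ft_torque'],s['joint_pos'][6])"
```

```text
clock: 7.45
tool_pos: [522.7, 6.0, 155.5]
tcp_rot: [2.048, 2.38, 0.002]
contact_force: [-1.6, 0.0, 11.2]
width: 0.737
gripper_force: 25.0
[522.73660435   6.02043277 155.47202263] [-1.56038168  0.04640759 11.16394133] [ 0.08144123  0.3400136  -0.08871061] -0.18890983371780395
```

```bash
python3 -m handwheel '[60,0,0,0,0,0,-0.02, 60,0,0,0,0,0,-0.02, 60,0,0,0,0,0,-0.02, 60,0,0,0,0,0,-0.02, 60,0,0,0,0,0,-0.02, 60,0,0,0,0,0,-0.02, 60,0,0,0,0,0,-0.02, 60,0,0,0,0,0,0, 60,0,0,0,0,0,0, 60,0,0,0,0,0,0]' 25
```

```text
clock: 8.45
tool_pos: [522.6, 6.0, 155.5]
tcp_rot: [1.877, 2.518, 0.002]
contact_force: [-2.4, 0.6, 10.1]
width: 0.732
gripper_force: 25.0
```

```bash
python3 -c "
from h import *;s=env.read_state();print(s['ft_torque'],s['joint_pos'])"
```

```text
[ 0.10329536  0.42515434 -0.03010184] [ 0.43320552  0.36749592 -0.6497166   1.93878022  0.27621526  0.92252995
 -0.06291701]
```

```bash
python3 -m handwheel '[60,0,0,0,0,0,-0.02, 60,0,0,0,0,0,-0.02, 60,0,0,0,0,0,-0.02, 60,0,0,0,0,0,-0.02, 60,0,0,0,0,0,-0.02, 60,0,0,0,0,0,-0.02, 60,0,0,0,0,0,-0.02, 60,0,0,0,0,0,0, 60,0,0,0,0,0,0, 60,0,0,0,0,0,0]' 25
```

```text
clock: 9.45
tool_pos: [522.5, 6.0, 155.5]
tcp_rot: [1.696, 2.643, 0.001]
contact_force: [-2.8, 1.1, 11.2]
width: 0.73
gripper_force: 25.0
```

```bash
python3 -m handwheel '[60,0,0,0,0,0,-0.02, 60,0,0,0,0,0,-0.02, 60,0,0,0,0,0,-0.02, 60,0,0,0,0,0,-0.02, 60,0,0,0,0,0,-0.02, 60,0,0,0,0,0,-0.02, 60,0,0,0,0,0,-0.02, 60,0,0,0,0,0,0, 60,0,0,0,0,0,0, 60,0,0,0,0,0,0]' 25
```

```text
clock: 10.45
tool_pos: [522.5, 5.9, 155.5]
tcp_rot: [1.507, 2.755, 0.001]
contact_force: [-1.8, 0.2, 11.4]
width: 0.733
gripper_force: 25.0
```

```bash
python3 -m handwheel '[60,0,0,0,0,0,-0.02, 60,0,0,0,0,0,-0.02, 60,0,0,0,0,0,-0.02, 60,0,0,0,0,0,-0.02, 60,0,0,0,0,0,-0.02, 60,0,0,0,0,0,-0.02, 60,0,0,0,0,0,-0.02, 60,0,0,0,0,0,0, 60,0,0,0,0,0,0, 60,0,0,0,0,0,0]' 25; python3 - <<'E'
from h import *
a=eyes.grab_frame('wrist')['image'][120:330,170:400];cv2.imwrite('pics/w3.png',cv2.resize(a,None,fx=2,fy=2))
E
```

```text
clock: 11.45
tool_pos: [521.8, 5.2, 153.8]
tcp_rot: [-1.311, -2.854, 0.0]
contact_force: [0.6, -1.4, -0.6]
width: 0.734
gripper_force: 25.0
```

View pics/w3.png

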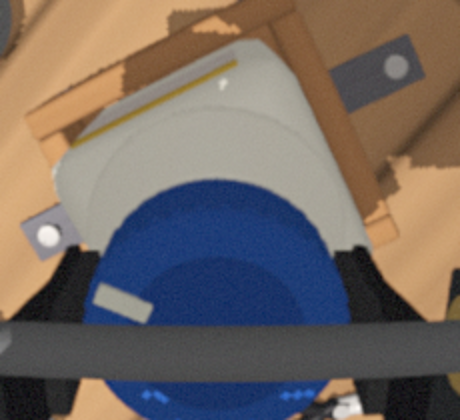

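The force vanished and the height fell between 32° and 40° back: that's the drop. The pointer at (122,303) in the crop hasn't moved relative to the fingers, so there's no slip. Lower straight down onto the thread.

```bash
python3 -m handwheel '[60,0,0,0.5,0,0,0, 60,0,0,0.5,0,0,0, 60,0,0,0.5,0,0,0, 60,0,0,0.5,0,0,0, 60,0,0,0.5,0,0,0, 60,0,0,0.5,0,0,0, 60,0,0,0.5,0,0,0, 60,0,0,0.5,0,0,0, 60,0,0,0,0,0,0, 60,0,0,0,0,0,0]' 25
```

```text
clock: 12.5
tool_pos: [521.9, 5.4, 150.0]
tcp_rot: [1.311, 2.855, -0.0]
contact_force: [0.1, 0.8, -1.0]
width: 0.735
gripper_force: 25.0
```

```bash
python3 -m handwheel '[60,0,0,0.4,0,0,0, 60,0,0,0.4,0,0,0, 60,0,0,0.4,0,0,0, 60,0,0,0.4,0,0,0, 60,0,0,0,0,0,0, 60,0,0,0,0,0,0, 60,0,0,0,0,0,0, 60,0,0,0,0,0,0, 60,0,0,0,0,0,0, 60,0,0,0,0,0,0]' 25
```

```text
clock: 13.5
tool_pos: [522.2, 5.5, 149.1]
tcp_rot: [1.31, 2.855, -0.0]
contact_force: [-1.8, -0.3, 6.4]
width: 0.734
gripper_force: 25.0
```

Seated at 149.1 (6.5 mm below the start, as predicted), 6 N. Start forward.

```bash
python3 -m handwheel '[60,0,0,0,0,0,0.045, 60,0,0,0,0,0,0.045, 60,0,0,0,0,0,0.045, 60,0,0,0,0,0,0.045, 60,0,0,0,0,0,0.045, 60,0,0,0,0,0,0.045, 60,0,0,0,0,0,0.045, 60,0,0,0,0,0,0.045, 60,0,0,0,0,0,0, 60,0,0,0,0,0,0]' 25
```

```text
clock: 14.5
tool_pos: [521.9, 5.3, 148.3]
tcp_rot: [-1.799, -2.575, 0.0]
contact_force: [0.2, 0.1, -1.9]
width: 0.731
gripper_force: 25.0
```

```bash
python3 -m handwheel '[60,0,0,0.2,0,0,0.045, 60,0,0,0.2,0,0,0.045, 60,0,0,0.2,0,0,0.045, 60,0,0,0.2,0,0,0.045, 60,0,0,0.2,0,0,0.045, 60,0,0,0.2,0,0,0.045, 60,0,0,0.2,0,0,0.045, 60,0,0,0.2,0,0,0.045, 60,0,0,0,0,0,0, 60,0,0,0,0,0,0]' 25; python3 -c "
from h import *;s=env.read_state();print(s['ft_torque'],s['joint_pos'])"
```

```text
clock: 15.5
tool_pos: [521.9, 5.3, 146.8]
tcp_rot: [-2.231, -2.212, 0.0]
contact_force: [-0.2, 0.7, -1.5]
width: 0.73
gripper_force: 25.0
[-0.07759117 -0.13550967 -0.02742232] [ 0.37668559  0.36415274 -0.57706276  1.95033551  0.251175    0.8977109
 -0.33705411]
```

```bash
python3 -m handwheel '[60,0,0,0.16,0,0,0.045, 60,0,0,0.16,0,0,0.045, 60,0,0,0.16,0,0,0.045, 60,0,0,0.16,0,0,0.045, 60,0,0,0.16,0,0,0.045, 60,0,0,0.16,0,0,0.045, 60,0,0,0.16,0,0,0.045, 60,0,0,0.16,0,0,0.045, 60,0,0,0,0,0,0, 60,0,0,0,0,0,0]' 25; python3 -c "
from h import *;s=env.read_state();print(s['ft_torque'],s['joint_pos'][6])"
```

```text
clock: 16.5
tool_pos: [522.1, 5.4, 145.7]
tcp_rot: [2.591, 1.777, 0.001]
contact_force: [-0.3, -0.2, -0.0]
width: 0.732
gripper_force: 25.0
[ 0.00954609 -0.10588059 -0.03957499] -0.6631696492095654
```

```bash
python3 -m handwheel '[60,0,0,0.1,0,0,0.045, 60,0,0,0.1,0,0,0.045, 60,0,0,0.1,0,0,0.045, 60,0,0,0.1,0,0,0.045, 60,0,0,0.1,0,0,0.045, 60,0,0,0.1,0,0,0.045, 60,0,0,0.1,0,0,0.045, 60,0,0,0.1,0,0,0.045, 60,0,0,0,0,0,0, 60,0,0,0,0,0,0]' 25; python3 -c "
from h import *;s=env.read_state();print(s['ft_torque'],s['joint_pos'][6])"
```

```text
clock: 17.5
tool_pos: [522.3, 5.4, 145.0]
tcp_rot: [2.867, 1.284, 0.001]
contact_force: [0.7, -0.2, 1.6]
width: 0.733
gripper_force: 25.0
[ 0.02942524 -0.04705643  0.04123329] -0.9907813923606333
```

```bash
python3 -m handwheel '[60,0,0,0.1,0,0,0.045, 60,0,0,0.1,0,0,0.045, 60,0,0,0.1,0,0,0.045, 60,0,0,0.1,0,0,0.045, 60,0,0,0.1,0,0,0.045, 60,0,0,0.1,0,0,0.045, 60,0,0,0.1,0,0,0.045, 60,0,0,0.1,0,0,0.045, 60,0,0,0,0,0,0, 60,0,0,0,0,0,0]' 25; python3 -c "
from h import *;s=env.read_state();print(s['ft_torque'],s['joint_pos'][6])"
```

```text
clock: 18.5
tool_pos: [522.5, 5.4, 144.4]
tcp_rot: [3.05, 0.75, 0.002]
contact_force: [0.1, 0.4, 3.4]
width: 0.737
gripper_force: 25.0
[-0.03353978 -0.03112617 -0.01700696] -1.3198513068192452
```

```bash
python3 -m handwheel '[60,0,0,0.12,0,0,0.045, 60,0,0,0.12,0,0,0.045, 60,0,0,0.12,0,0,0.045, 60,0,0,0.12,0,0,0.045, 60,0,0,0.12,0,0,0.045, 60,0,0,0.12,0,0,0.045, 60,0,0,0.12,0,0,0.045, 60,0,0,0.12,0,0,0.045, 60,0,0,0,0,0,0, 60,0,0,0,0,0,0]' 25; python3 -c "
from h import *;s=env.read_state();print(s['ft_torque'],s['joint_pos'][6])"
```

```text
clock: 19.5
tool_pos: [522.3, 5.1, 143.3]
tcp_rot: [3.136, 0.191, 0.001]
contact_force: [-0.1, -1.3, 4.4]
width: 0.734
gripper_force: 25.0
[-0.20330704 -0.10795741 -0.03994725] -1.6502726932091873
```

```bash
python3 -m handwheel '[60,0,0,0,0,0,0.04, 60,0,0,0,0,0,0.04, 60,0,0,0,0,0,0.04, 60,0,0,0,0,0,0, 60,0,0,0,0,0,0, 60,0,0,0,0,0,0, 60,0,0,0,0,0,0, 60,0,0,0,0,0,0, 60,0,0,0,0,0,0, 60,0,0,0,0,0,0]' 25; python3 - <<'E'
from h import *
for i in range(6):
  s=env.read_state();print(s['tool_pos'][2],s['contact_force'][2],s['ft_torque'][2]);f=eyes.grab_frame('side')
E
```

```text
clock: 20.5
tool_pos: [522.2, 5.1, 142.9]
tcp_rot: [3.141, 0.001, 0.001]
contact_force: [3.0, -1.9, -0.3]
width: 0.736
gripper_force: 25.0
142.9498025558805 -0.26357531303201287 0.050784428954133626
142.9582145880938 -0.7314662471386242 0.024037214310248627
142.98540802984806 -0.6287445338281528 0.05911789229983669
142.97324440407323 0.2647132949789178 0.06576365731931055
142.96859178244657 -1.7529567141877336 0.06143387546642736
142.95635719152145 -1.2041227029603858 0.05327014539287071
```

The thread has taken the load: 3 mm squeeze, underside at about 146.4. Open, then lift away.

```bash
python3 -m handwheel '[100,0,0,0,0,0,0, 100,0,0,0,0,0,0, 100,0,0,0,0,0,0, 100,0,0,0,0,0,0, 100,0,0,0,0,0,0, 100,0,0,-10,0,0,0, 100,0,0,-20,0,0,0, 100,0,0,-25,0,0,0, 100,0,0,-25,0,0,0, 100,0,0,0,0,0,0]'; python3 - <<'E'
from h import *
rs=[]
for n in('side','top'):
    f=eyes.grab_frame(n);c=blue(f['image'])
    k=c[0];b=cv2.boundingRect(k);print(n,b)
    rs.append(ray(f,b[0]+(b[2]-1)/2,b[1]+(b[3]-1)/2));cv2.imwrite(f'pics/{n}9.png',f['image'])
try: print(tri(rs))
except Exception as e: print(e)
s=env.read_state();print(s['tool_pos'],s['contact_force'],s['width'])
f=eyes.grab_frame('wrist');a=f['image'][60:340,130:430]
b=cv2.imread('pics/side9.png')[160:330,160:400]
cv2.imwrite('pics/end.png',np.hstack([cv2.resize(a,(400,373)),cv2.resize(b,(400,373))]))
E
```

```text
clock: 21.8
tool_pos: [524.4, 5.7, 227.3]
tcp_rot: [-3.141, -0.001, -0.013]
contact_force: [-0.0, 0.1, 0.5]
width: 0.996
gripper_force: 0.0
side (248, 197, 36, 31)
top (275, 275, 17, 16)
(array([453.75721694,  54.85023391, 139.51263824]), [np.float64(76.43473962967036), np.float64(76.4347396296702)])
[522.1366638    5.35572863 223.87562624] [ 0.46652602  0.99045684 -0.29488425] 0.9957984727987069
```

View pics/end.png

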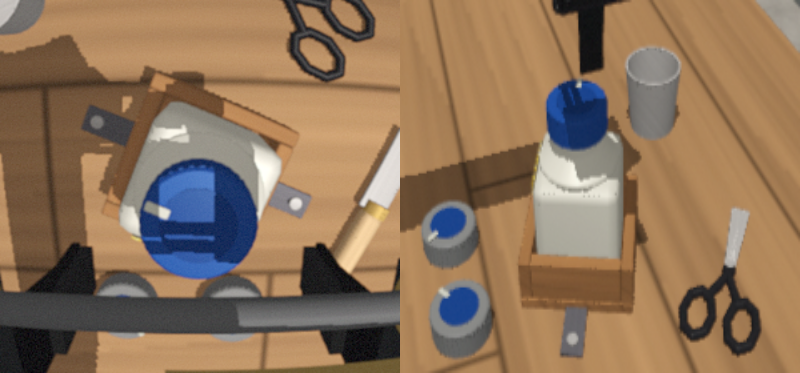

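The lid sits level and lower on the neck (side view rows 191 → 197, about 12 mm). The pointer at (157,210) in the left half is where the tool left it, and the cup, knife and scissors look undisturbed. The gripper is clear, so I'm handing in.

```bash
python3 -c "
from h import *;print(order.job_done())"
```

```text
the job is handed in; nothing more can be done
None
```

The lid was turned back about 40° to the drop, then screwed forward about 131° until tight with the ring squeezed about 3 mm; the job was handed in at about 22 s with the gripper clear, and no verdict was returned.

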